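# Stack spacer, washer and bushing on a lugged drive spindle

### The job

Assemble the stack on the drive unit's upright spindle: first the notched spacer, notches down and turned until its three notches drop over the three lugs at the foot of the spindle so that it sits fully home in the recess, then the flat washer lying flat on the spacer, then the flanged bushing, flange down, resting on the washer. Let go of everything, and leave the hexagon nut, the tube tee and the hex key where they lie.

Things in the scene. Friction and masses are not known exactly. Their poses are not given: they have to be found in the camera images.
- drive_unit: The grey drive unit block, 105 (x) x 85 (y) x 26 (z) mm, screwed to the bench; origin at the centre of its underside, z up. In its top is a round recess, 36 mm in diameter and 6 mm deep, with the upright spindle in the middle.
- seat (a point): Centre of the recess floor, on the spindle axis (z up), 6 mm below the block's top and 20 mm above the bench. Round the spindle's foot three lugs, 120 degrees apart, stand 5 mm high on this floor, each 4.5 mm wide, reaching 12 mm out from the axis. They differ in angle every time, not tied to the block and NOT REPORTED: find it by touch, turning the spacer on the lugs until it drops 5 mm.
- spindle_top (a point): Top of the steel spindle, on its axis, 62 mm above the seat. The spindle is 12 mm in diameter, its top 6 mm tapering to 7 mm. It is held stiffly (2 N m to turn it with its lugs). Stack heights above the seat: spacer 0 to 32 mm, washer 32 to 38, bushing 38 to 58.
- spacer_mid (a point): Centre, half-way up, of the notched spacer: steel tube, outer diameter 30 mm, bore 14.5, 32 mm high, standing on its notched end at the start (z up). Three notches in its lower rim 120 degrees apart, each 8 mm wide and 6.5 deep, the first at +x; they pass the lugs within about 8 degrees either way. Home, this point is 16 mm above the seat; standing on the lugs, 21 mm.
- washer_mid (a point): Centre of the thick flat steel washer: outer diameter 36 mm, bore 14.2 mm, 6 mm thick, lying flat on the bench at the start (z axis up, this point 3 mm above its underside). In place on the spacer this point is 35 mm above the seat. 0.035 kg.
- bushing_mid (a point): Centre, half-way up, of the flanged steel bushing standing flange down on the bench: flange 34 mm diameter and 4 mm thick at the bottom, neck above it 24 mm diameter and 16 mm long, 20 mm high in all, bore 14.2 mm (z axis up, this point 10 mm above the underside of the flange). In place on the washer this point is 48 mm above the seat. 0.07 kg.
- spacer: The notched spacer as a whole, 0.1 kg; origin at the centre of its underside, z up. Its lowest 6 mm go down into the recess, so grip it by its upper part. Where it is gripped the spindle top rises between the fingers: when home it stands 30 mm above the spacer's top.
- washer: The flat washer as a whole; origin at the centre of its underside.
- bushing: The flanged bushing as a whole; origin at the centre of the flange's underside, z up.
- plain_nut_at (a point): Bystander: a plain hexagon nut about 22 x 25 x 16 mm; point on its axis 5 mm above the bench.
- tee_at (a point): Bystander: a metal tube tee fitting 44 x 62 x 23 mm; point near its middle 5 mm above the bench.
- key_at (a point): Bystander: a black hex key 35 x 93 x 7 mm lying flat; point near its middle.
Mind the look-alikes: they are no part of the job. What is shaped like the bushing but pink or purple is not meant. Leave any red look-alike of the spacer alone.

How it is judged:
By the outcome, as a careful person would: the job done as asked, in the order asked, and still so for the second after the job is handed in, with the robot touching nothing.
It also fails if it takes over 72 s, if anything falls off the work surface, if the arm or the gripper's body presses on something with over 40 N, if the wrist force passes 120 N, or if a joint passes its speed limit or range.

### The arm

A 6-joint arm with a two-finger parallel gripper is mounted at the origin on a cart in front of the work surface, level with it; the furniture and walls round the work are solid. World frame = base frame: x ahead of the robot, y to its left, z up, the work surface at z = 0. Lengths are in m, angles in rad, forces in N, time in s.
With the tool pointing down it reaches from about 0.3 to 0.875 m from the base axis. Payload 6.4 kg.
Tool frame: the origin (TCP) lies on the centre line of the jaws, within the pads' length; the fingertips stand 19 mm ahead of it and the grasp point (between the pads) is the TCP; z points along the fingers, y is the line along which they close (so a half turn about z gives the same grasp; the last joint's range is limited). The gripper opens to 85 mm and grips with 20 to 120 N. Pads are 22 mm wide; open, the fingers measure 114 mm over their backs; the gripper's body (76 mm by 85 mm) begins 54 mm behind the grasp point. The pads swing forward as they close: fully open they stand 13 mm farther back than shut.
Start: joints at [-1.511, 0.181, 1.607, -0, 1.354, -0.206], TCP at [0.151, -0.555, 0.25] pointing down, gripper open.
Joint ranges: [-2.99, 2.99], [-0.89, 2.07], [0.3, 2.58], [-1.14, 4.28], [0, 2.63], [-3.12, 3.12]. Speed limits (rad/s): [2.57, 2.57, 3.01, 3.14, 3.14, 3.14].

### API

Orientations are given as a rotation vector (axis times angle).
In Python, from workcell import ctrl gives the robot as it stands. The module is installed in compiled form; this text tells all that it offers.
- The arm moves only by the tool step_arm, never from a script. Its argument "plan" is a list of rows, each an object with "slide": the shift along the tool's x, y, z in mm, a list of three; "spin": the turn about the tool's z in rad. A call has 1 to 8 rows; each row is the pose to reach, as a shift and turn from the pose commanded when the call began, along the tool's axes at that moment; what a row does not reach only later rows make up. A row lasts 1/12 s, in which the tool goes at most 41.7 mm and 7.16 degrees, less where a joint would pass 70% of its speed; a pose out of reach is approached as far as the arm can. A call with a gripper value outside its range is refused whole. "jaw" is the finger opening in mm, from 0 to 85.4, set as the call begins (left out, the last holds). The fingers move at their own pace and stop on an object; "force" is the grip in N (left out, the last holds). Time passes only in rows, so rows that repeat a pose let the fingers close. It gives the time, the measured TCP pose, the force, the opening and the grip force at its end, in the units of the state.
- ctrl.get_state(): the state, without advancing time (a new reading comes with each control period).
- ctrl.read_camera(name): name is "scene" or "side" or "wrist"; returns a dict with "color" (480x640x3 uint8, red, green, blue), "range_z" (480x640 float32, m along the optical axis (not along the pixel's ray), 0 where there is no reading), "fx", "fy", "cx", "cy" (pixels), "k1" (the pictures are not rectified: a ray, as slopes to the right and down, at radius r is drawn at 1 + k1 r^2 times it, then the intrinsics apply), "T" (4x4, takes a point from camera to world coordinates); the wrist camera has in their place "mount" (4x4, takes a point from camera to tool coordinates, whose origin is the TCP and whose axes are the flange's). Camera axes: x right, y up, looking along -z (the intrinsics and any distortion apply to the point x, -y, -z); pixel columns grow to the right and rows downward; lengths in m; the calibration is good to about 2 mm. A picture is of the moment at which its call begins: read the wrist's pose just before it.
- ctrl.finish_job(): hands the job in; it is judged then, once.
The state is a dict: "time_s": time; "joints": joint angles; "joint_velocities": joint speeds; "joint_efforts": joint torques, N m; "eef_pos": TCP position; "ee_rot": TCP orientation; "contact_force": force on the tool from outside, world axes, zero at the start; "torque": the same for the moment, N m; "width": finger opening in m; "grip_force": force on a finger pad.
Only numpy, scipy, OpenCV 4.12 (cv2) and the standard library are available. Lean on these libraries where they do the work, as an engineer would, in place of code of your own. Each camera call takes 0.05 s, during which the arm holds its last target. There are 200 camera calls.

## Working session

There is one attempt and no reset: what is moved stays moved. The work goes in short steps, Python scripts to look and compute and a tool call to move; the robot and the scene stay as the last step left them, time stands still between calls to the robot, and variables do not carry over. Pictures are saved under pics/ and viewed, at most 12 in all, crops included, and the job is handed in when it is done.

Besides the shell and the picture viewer there is one more tool, called after "Call:" in YAML: its name, and indented under it one key for each argument. step_arm: Moves the arm, as the interface text tells. Its arguments: {"type":"object","properties":{"plan":{"type":"array"},"jaw":{"type":"number"},"force":{"type":"number"}},"required":["plan"]}

```bash
mkdir -p pics
cat > h.py <<'E'
import numpy as np, cv2
from scipy.spatial.transform import Rotation as R
from workcell import ctrl
def cam(name):
    s=ctrl.get_state(); c=ctrl.read_camera(name)
    if 'T' not in c:
        T=np.eye(4); T[:3,:3]=R.from_rotvec(s['ee_rot']).as_matrix(); T[:3,3]=s['eef_pos']
        c['T']=T@c['mount']
    return c
def rays(c,uv):
    uv=np.asarray(uv,float).reshape(-1,2)
    d=np.stack([(uv[:,0]-c['cx'])/c['fx'],(uv[:,1]-c['cy'])/c['fy']],1)
    p=d.copy()
    for _ in range(20): p=d/(1+c['k1']*(p**2).sum(1,keepdims=True))
    v=np.c_[p[:,0],-p[:,1],-np.ones(len(p))]
    return c['T'][:3,3], v@c['T'][:3,:3].T
def onplane(c,uv,z):
    o,v=rays(c,uv); return o+v*((z-o[2])/v[:,2])[:,None]
def cloud(c):
    vv,uu=np.mgrid[0:480,0:640]; o,v=rays(c,np.c_[uu.ravel(),vv.ravel()])
    P=o+v*c['range_z'].reshape(-1,1); P[c['range_z'].ravel()==0]=np.nan
    return P.reshape(480,640,3)
def save(c,n): cv2.imwrite('pics/'+n,c['color'][:,:,::-1])
E
python3 - <<'E'
from h import *
s=ctrl.get_state(); print(s)
a=cam('scene');b=cam('side')
for c in(a,b): print(c['T'].round(3).tolist(),c['fx'],c['k1'])
cv2.imwrite('pics/a.png',a['color'][:,:,::-1]);cv2.imwrite('pics/b.png',b['color'][:,:,::-1])
w=cam('wrist');print(w['mount'].round(3).tolist(),w['fx'])
E
```

```text
{'time_s': 0.0, 'joints': array([-1.51127852e+00,  1.81535948e-01,  1.60800302e+00, -1.03190905e-05,
        1.35378944e+00, -2.06306802e-01]), 'joint_velocities': array([-0.00015958, -0.00117805, -0.00018791,  0.00083336, -0.00056763,
        0.00027491]), 'joint_efforts': array([ 1.09727789e-03, -4.44864714e+01, -3.51339805e+01, -2.72320231e-04,
        8.98644445e-03, -5.21573526e-06]), 'eef_pos': array([ 0.15103423, -0.55427612,  0.24938939]), 'ee_rot': array([-3.11216729e+00, -4.16101970e-01, -1.84045980e-04]), 'contact_force': array([-0.10254765,  0.27954038, -0.170599  ]), 'torque': array([-0.02619201,  0.01624372, -0.01175058]), 'grip_force': 0.0, 'width': 0.08537501899393284}
[[-0.713, 0.285, -0.641, -0.099], [-0.701, -0.306, 0.644, 0.575], [-0.013, 0.908, 0.418, 0.511], [0.0, 0.0, 0.0, 1.0]] 501.5880768666723 0.04884860416042687
[[0.854, 0.269, -0.446, 0.153], [-0.521, 0.468, -0.714, -0.694], [0.016, 0.842, 0.539, 0.561], [0.0, 0.0, 0.0, 1.0]] 473.78536301825113 -0.12604808997262143
[[0.0, 0.952, 0.305, 0.078], [1.0, -0.001, 0.0, -0.001], [0.001, 0.305, -0.952, -0.123], [0.0, 0.0, 0.0, 1.0]] 362.6708741306862
```

View pics/a.png

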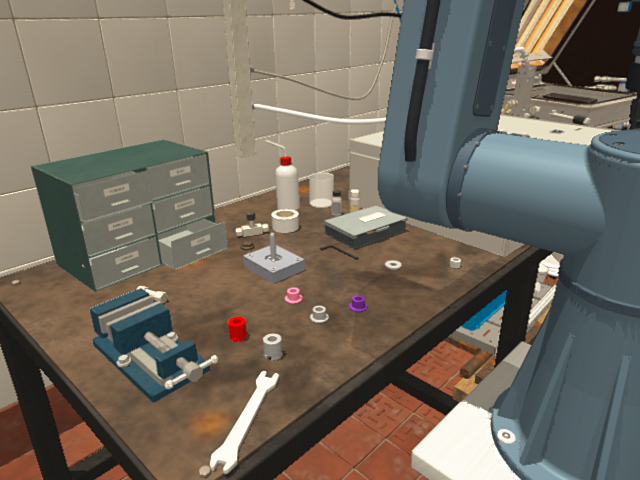

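View pics/b.png

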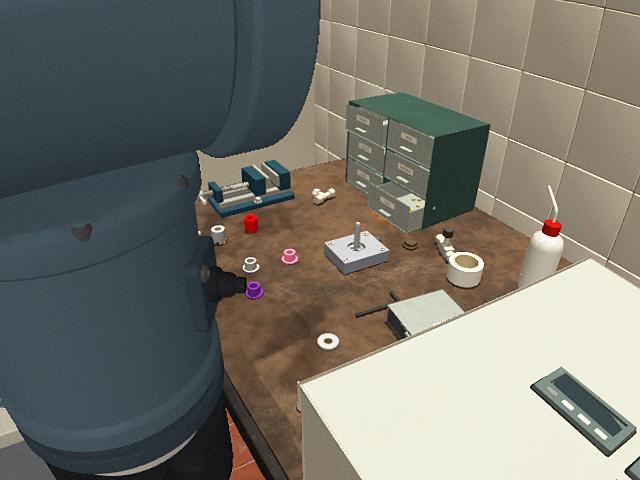

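The scene view shows the spacer at (273,347), grey bushing (319,313), washer (393,264), and drive unit (273,262) with its spindle top near (272,235). In the side view they are at (218,234), (251,265), (328,341) and (357,250), with the spindle top near (357,224).

Run:
```python
from h import *
a=cam('scene');b=cam('side')
for n,c,pts in (('scene',a,dict(sp=(273,347),bu=(319,313),wa=(393,264),dr=(273,262),pink=(293,295),purp=(358,303))),('side',b,dict(sp=(218,234),bu=(251,265),wa=(328,341),dr=(357,250)))):
    P=cloud(c)
    for k,(u,v) in pts.items():
        r=26 if k!='dr' else 38
        Q=P[v-r:v+r,u-r:u+r].reshape(-1,3); Q=Q[np.isfinite(Q[:,0])]
        ctr=P[v-6:v+6,u-6:u+6].reshape(-1,3); m0=np.nanmedian(ctr,0)
        Q=Q[(np.hypot(*(Q-m0)[:,:2].T)<(.035 if k!='dr' else .08))&(Q[:,2]>.003)]
        zt=np.percentile(Q[:,2],97)
        if k=='dr':
            t=Q[Q[:,2]>.045]; print(n,k,'spindle',len(t),t.mean(0).round(4),t[:,2].max().round(4),np.c_[t.min(0),t.max(0)].round(3).tolist())
            t=Q[abs(Q[:,2]-.026)<.004]; print('  block',cv2.minAreaRect((t[:,:2]*1000).astype(np.float32)))
        else:
            t=Q[Q[:,2]>zt-.003]
            print(n,k,len(t),zt.round(4),'mid',((t.min(0)+t.max(0))/2).round(4),'ext',(t.max(0)-t.min(0)).round(4))
```

```text
scene sp 141 0.0319 mid [0.4198 0.1565 0.0309] ext [0.0308 0.0294 0.0039]
scene bu 60 0.02 mid [0.4374 0.0295 0.0189] ext [0.0219 0.0229 0.0038]
scene wa 79 0.0064 mid [ 0.4609 -0.2245  0.0053] ext [0.0344 0.0353 0.0038]
scene dr spindle 101 [ 0.6412 -0.04    0.0637] 0.0812 [[0.635, 0.649], [-0.048, -0.033], [0.045, 0.081]]
  block ((642.5379028320312, -42.0872802734375), (90.15227508544922, 110.95507049560547), 85.94152069091797)
scene pink 55 0.0192 mid [0.5184 0.0167 0.0187] ext [0.0253 0.0241 0.005 ]
scene purp 55 0.0197 mid [ 0.4093 -0.0469  0.0186] ext [0.0211 0.0235 0.0035]
side sp 66 0.0323 mid [0.4184 0.1542 0.0312] ext [0.0282 0.0315 0.0036]
side bu 51 0.02 mid [0.4389 0.0272 0.0188] ext [0.0231 0.0235 0.0034]
side wa 154 0.0072 mid [ 0.4612 -0.2286  0.0065] ext [0.0327 0.032  0.0045]
side dr spindle 98 [ 0.6426 -0.0473  0.0645] 0.0825 [[0.638, 0.649], [-0.052, -0.04], [0.045, 0.083]]
  block ((643.8363647460938, -44.867469787597656), (89.30496215820312, 106.1026611328125), 86.41870880126953)
```

```bash
cat >> h.py <<'E'
def go(x,y,z,yawdeg=None):
    """slide (mm) and spin (rad) from present pose to the target TCP, tool down"""
    s=ctrl.get_state(); M=R.from_rotvec(s['ee_rot']).as_matrix()
    d=(M.T@(np.array([x,y,z])-s['eef_pos']))*1000
    y0=np.arctan2(M[1,0],M[0,0]); sp=0
    if yawdeg is not None: sp=-((np.radians(yawdeg)-y0+np.pi)%(2*np.pi)-np.pi)
    print('t',round(s['time_s'],2),'pos',s['eef_pos'].round(4),'yaw',round(np.degrees(y0),1),'slide',d.round(1),'spin',round(sp,3))
E
python3 - <<'E'
from h import *
for n in('scene','side'):
    P=cloud(cam(n)).reshape(-1,3)
    for x0,x1,y0,y1 in((.1,.35,-.6,-.3),(.35,.6,-.5,-.1),(.35,.5,-.1,.3),(.5,.7,-.15,.1)):
        q=P[(P[:,0]>x0)&(P[:,0]<x1)&(P[:,1]>y0)&(P[:,1]<y1)]
        print(n,(x0,x1,y0,y1),len(q),np.nanpercentile(q[:,2],[50,99,100]).round(3) if len(q) else '')
    c=cam(n); h=c['color'].astype(int); m=(h[:,:,0]>180)&(h[:,:,1]<60)&(h[:,:,2]<60)
    q=cloud(c)[m]; q=q[(q[:,0]>.35)&(q[:,0]<.6)&(q[:,2]>.025)&(q[:,2]<.06)]
    print('red',np.nanmedian(q,0).round(3))
go(.40,-.30,.22,45)
go(.45,-.15,.18,90)
go(.42,.10,.16,90)
E
```

```text
scene (0.1, 0.35, -0.6, -0.3) 5741 [-0.017  0.434  0.505]
scene (0.35, 0.6, -0.5, -0.1) 12969 [-0.002  0.035  0.047]
scene (0.35, 0.5, -0.1, 0.3) 13483 [-0.001  0.06   0.064]
scene (0.5, 0.7, -0.15, 0.1) 6563 [-0.001  0.059  0.082]
red [0.499 0.166 0.031]
side (0.1, 0.35, -0.6, -0.3) 128691 [0.503 0.553 0.556]
side (0.35, 0.6, -0.5, -0.1) 22975 [0.186 0.19  0.193]
side (0.35, 0.5, -0.1, 0.3) 7249 [-0.001  0.053  0.062]
side (0.5, 0.7, -0.15, 0.1) 7093 [-0.     0.056  0.083]
red [0.5   0.161 0.031]
t 0.45 pos [ 0.1511 -0.5548  0.2502] yaw 15.2 slide [ 307.1 -180.4   30.2] spin -0.52
t 0.45 pos [ 0.1511 -0.5548  0.2502] yaw 15.2 slide [ 394.8 -312.    70.3] spin -1.305
t 0.45 pos [ 0.1511 -0.5548  0.2502] yaw 15.2 slide [ 431.5 -561.1   90.3] spin -1.305
```

Call:
step_arm:
  plan:
    - {"slide": [395, -312, -10], "spin": -1.305}
    - {"slide": [395, -312, -10], "spin": -1.305}
    - {"slide": [395, -312, -10], "spin": -1.305}
    - {"slide": [395, -312, -10], "spin": -1.305}
    - {"slide": [395, -312, -10], "spin": -1.305}
    - {"slide": [395, -312, -10], "spin": -1.305}
    - {"slide": [395, -312, -10], "spin": -1.305}
    - {"slide": [395, -312, -10], "spin": -1.305}
  jaw: 50

```text
time_s: 1.12
eef_pos: [0.3499, -0.2851, 0.2573]
ee_rot: [2.527, 1.865, 0.0]
contact_force: [1.0, 0.0, 0.6]
width: 0.0501
grip_force: 0.0
```

```bash
python3 -c "
from h import *
go(.42,.09,.17,90)"
```

```text
t 1.12 pos [ 0.3499 -0.2851  0.2573] yaw 72.9 slide [379.1 -43.7  87. ] spin -0.299
```

Call:
step_arm:
  plan:
    - {"slide": [40, 0, 0], "spin": -0.1}
    - {"slide": [80, -10, 0], "spin": -0.2}
    - {"slide": [125, -15, 20], "spin": -0.299}
    - {"slide": [379, -44, 87], "spin": -0.299}
    - {"slide": [379, -44, 87], "spin": -0.299}
    - {"slide": [379, -44, 87], "spin": -0.299}
    - {"slide": [379, -44, 87], "spin": -0.299}
    - {"slide": [379, -44, 87], "spin": -0.299}

```text
time_s: 1.78
eef_pos: [0.4094, 0.0295, 0.1864]
ee_rot: [2.227, 2.214, 0.001]
contact_force: [1.4, -1.6, -0.6]
width: 0.0498
grip_force: 0.0
```

```bash
python3 -c "
from h import *
go(.42,.09,.17,90)"
```

```text
t 1.78 pos [0.4094 0.0295 0.1864] yaw 89.6 slide [60.6 10.2 16.4] spin -0.006
```

Call:
step_arm:
  plan:
    - {"slide": [61, 10, 16], "spin": -0.006}
    - {"slide": [61, 10, 16], "spin": -0.006}
    - {"slide": [61, 10, 16], "spin": -0.006}
    - {"slide": [61, 10, 16], "spin": -0.006}

```text
time_s: 2.12
eef_pos: [0.4193, 0.0895, 0.17]
ee_rot: [-2.217, -2.225, 0.001]
contact_force: [-0.6, -0.3, 0.3]
width: 0.0497
grip_force: 0.0
```

```bash
cat >> h.py <<'E'
def top(c,xy,zt,r=.03,tol=.003,n=''):
    """centre of the flat ring at height zt near xy, from the range picture"""
    P=cloud(c); m=(abs(P[:,:,2]-zt)<tol)&(np.hypot(P[:,:,0]-xy[0],P[:,:,1]-xy[1])<r)
    m=np.nan_to_num(m).astype(np.uint8); k,L,st,_=cv2.connectedComponentsWithStats(m)
    i=1+np.argmax(st[1:,4]); ys,xs=np.where(L==i)
    q=onplane(c,np.c_[xs,ys],zt); (cx,cy),rad=cv2.minEnclosingCircle((q[:,:2]*1000).astype(np.float32))
    print(n,'centre',round(cx,1),round(cy,1),'diam',round(2*rad,1),'box',((q.max(0)+q.min(0))/2).round(4)[:2],'zmed',np.median(P[ys,xs,2]).round(4)); return cx/1000,cy/1000
E
python3 - <<'E'
from h import *
c=cam('wrist'); save(c,'w1.png')
top(c,(.419,.1555),.032)
go(.419,.1555,.1,90)
E
```

```text
centre 419.6 155.4 diam 29.7 box [0.4195 0.1556] zmed 0.0315
t 2.17 pos [0.4196 0.0885 0.1704] yaw 90.1 slide [67.  -0.5 70.4] spin 0.002
```

View pics/w1.png

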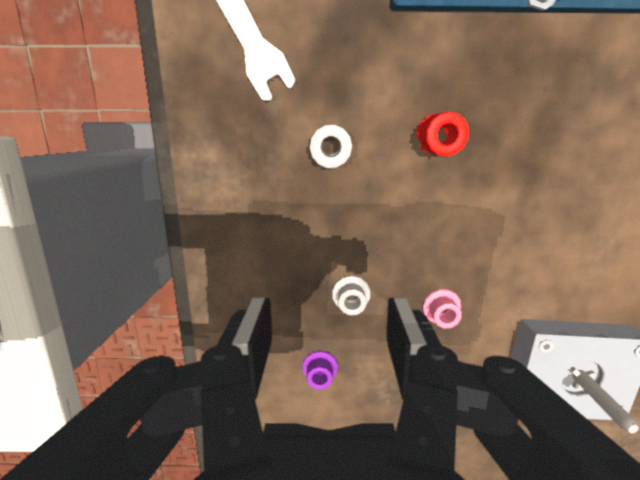

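The wrist view shows the spacer at (330,146), clear of the red look-alike at (444,134), with the bushing at (351,296) and the spindle at the right edge. The spacer centre (419.5, 155.5) agrees in all three views, so I'll descend.

Call:
step_arm:
  plan:
    - {"slide": [40, 0, 10], "spin": 0}
    - {"slide": [67, 0, 40], "spin": 0}
    - {"slide": [67, 0, 75], "spin": 0}
    - {"slide": [67, 0, 110], "spin": 0}
    - {"slide": [67, 0, 130], "spin": 0}
    - {"slide": [67, 0, 141], "spin": 0}
    - {"slide": [67, 0, 141], "spin": 0}
    - {"slide": [67, 0, 141], "spin": 0}

```text
time_s: 2.83
eef_pos: [0.42, 0.1543, 0.0295]
ee_rot: [-2.223, -2.219, 0.001]
contact_force: [-0.5, -0.0, -0.4]
width: 0.0496
grip_force: 0.0
```

```bash
python3 -c "
from h import *
go(.4195,.1555,.029,90)"
```

```text
t 2.83 pos [0.42   0.1543 0.0295] yaw 89.9 slide [ 1.2 -0.5  0.5] spin -0.002
```

Call:
step_arm:
  plan:
    - {"slide": [1, 0, 0], "spin": 0}
    - {"slide": [1, 0, 0], "spin": 0}
    - {"slide": [1, 0, 0], "spin": 0}
    - {"slide": [1, 0, 0], "spin": 0}
    - {"slide": [1, 0, 0], "spin": 0}
    - {"slide": [1, 0, 0], "spin": 0}
    - {"slide": [1, 0, 0], "spin": 0}
    - {"slide": [1, 0, 0], "spin": 0}
  jaw: 20
  force: 50

```text
time_s: 3.5
eef_pos: [0.4212, 0.1562, 0.0311]
ee_rot: [2.219, 2.22, 0.003]
contact_force: [-1.2, -2.2, 6.6]
width: 0.0282
grip_force: 49.3
```

```bash
python3 -c "
from h import *
print(ctrl.get_state()['width'],ctrl.get_state()['grip_force'])
go(.4195,.1555,.15,90);go(.60,-.03,.15,90)"
```

```text
0.028214771922468507 49.3387895822525
t 3.5 pos [0.4212 0.1562 0.0311] yaw 90.0 slide [  -0.7   -1.3 -118.9] spin 0.0
t 3.5 pos [0.4212 0.1562 0.0311] yaw 90.0 slide [-186.3  179.1 -118.3] spin 0.0
```

Call:
step_arm:
  plan:
    - {"slide": [0, 0, -40], "spin": 0}
    - {"slide": [0, 0, -80], "spin": 0}
    - {"slide": [-30, 30, -118], "spin": 0}
    - {"slide": [-60, 60, -138], "spin": 0}
    - {"slide": [-246, 219, -138], "spin": 0}
    - {"slide": [-246, 219, -138], "spin": 0}
    - {"slide": [-246, 219, -138], "spin": 0}
    - {"slide": [-246, 219, -138], "spin": 0}

```text
time_s: 4.17
eef_pos: [0.5775, -0.019, 0.1651]
ee_rot: [2.22, 2.22, 0.002]
contact_force: [-0.0, 0.6, 0.3]
width: 0.0278
grip_force: 49.9
```

Call:
step_arm:
  plan:
    - {"slide": [-90, 76, 0], "spin": 0}
    - {"slide": [-110, 98, 0], "spin": 0}
    - {"slide": [-110, 98, 0], "spin": 0}
    - {"slide": [-110, 98, 0], "spin": 0}
    - {"slide": [-110, 98, 0], "spin": 0}
    - {"slide": [-110, 98, 0], "spin": 0}

```text
time_s: 4.67
eef_pos: [0.6745, -0.1285, 0.1639]
ee_rot: [2.223, 2.219, 0.0]
contact_force: [-0.8, 0.6, -0.7]
width: 0.0279
grip_force: 49.9
```

Run:
```python
from h import *
print(ctrl.get_state()['width'],ctrl.get_state()['grip_force'],ctrl.get_state()['contact_force'])
c=cam('wrist'); save(c,'w2.png')
P=cloud(c); 
for lo,hi in((.05,.065),(.065,.074),(.074,.09)):
    m=(P[:,:,2]>lo)&(P[:,:,2]<hi)&(np.hypot(P[:,:,0]-.642,P[:,:,1]+.044)<.025)
    q=P[m]; print(len(q), q.mean(0).round(4) if len(q) else '', (np.c_[q.min(0),q.max(0)].round(4)).tolist() if len(q) else '')
go(.642,-.0435,.17,90)
```

```text
0.027932328595104184 49.889583103358746 [-0.78607925  0.61829356 -0.68609416]
51 [ 0.6488 -0.0438  0.0576] [[0.6462, 0.6499], [-0.0483, -0.0385], [0.05, 0.0649]]
30 [ 0.6488 -0.044   0.0693] [[0.646, 0.6499], [-0.0483, -0.0387], [0.0651, 0.0738]]
386 [ 0.6447 -0.0429  0.0795] [[0.6382, 0.65], [-0.0484, -0.037], [0.0742, 0.0832]]
t 4.72 pos [ 0.6738 -0.1272  0.1637] yaw 90.0 slide [ 83.7 -31.8  -6.2] spin -0.001
```

View pics/w2.png

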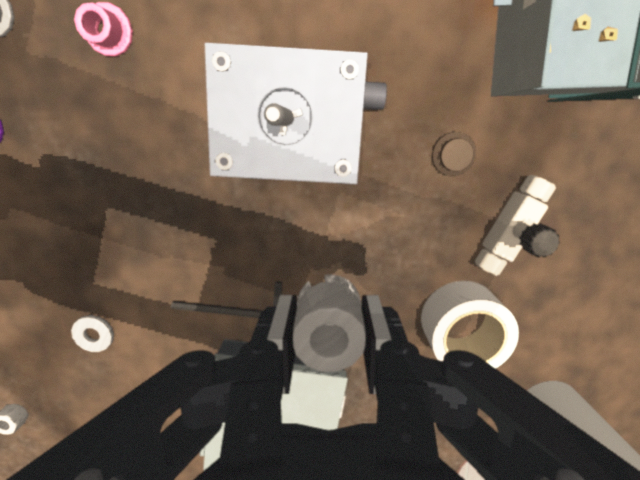

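The wrist view shows the spacer held upright at (330,335). The spindle tip is at about (272,115) in the recess ring (286,117), and lugs are visible near (298,112) and (284,131).

Run:
```python
from h import *
c=cam('wrist'); P=cloud(c); s=ctrl.get_state()
m=(P[:,:,2]>.079)&(np.hypot(P[:,:,0]-.644,P[:,:,1]+.043)<.02)
ys,xs=np.where(m); q=onplane(c,np.c_[xs,ys],.082); print('tip',len(q),((q.min(0)+q.max(0))/2).round(4),(q.max(0)-q.min(0)).round(4), xs.min(),xs.max(),ys.min(),ys.max())
m=((abs(P[:,:,2]-.026)<.003)&(abs(P[:,:,0]-.645)<.07)&(abs(P[:,:,1]+.045)<.06)).astype(np.uint8)
# recess: hole in block top
cn,h=cv2.findContours(m,cv2.RETR_CCOMP,cv2.CHAIN_APPROX_NONE)
for k,hh in zip(cn,h[0]):
    if len(k)>60:
        q=onplane(c,k[:,0],.026)[:,:2]*1000; print('hole' if hh[3]>=0 else 'outer',cv2.minEnclosingCircle(q.astype(np.float32)),cv2.minAreaRect(q.astype(np.float32)))
# held spacer top
T=s['eef_pos']; m=(np.hypot(P[:,:,0]-T[0],P[:,:,1]-T[1])<.022)&(P[:,:,2]>T[2]-.05)
ys,xs=np.where(m); z=P[m][:,2]; print('held z',np.percentile(z-T[2],[1,50,90,99]).round(4))
for zz in (.002,.004): 
  mm=m&(abs(P[:,:,2]-T[2]-zz)<.002)
  if mm.sum()>20: q=P[mm]; print(zz,mm.sum(),((q.min(0)+q.max(0))/2-T).round(4),(q.max(0)-q.min(0)).round(4))
print(T)
I=c['color'][60:180,200:370]; cv2.imwrite('pics/w3.png',np.hstack([cv2.resize(I[:,:,::-1],None,fx=4.5,fy=4.5,interpolation=cv2.INTER_CUBIC)]))
```

```text
tip 233 [ 0.6445 -0.0429  0.082 ] [0.0092 0.0086 0.    ] 266 283 108 125
outer ((643.794921875, -42.83805465698242), 67.23094940185547) ((643.9071044921875, -42.72050857543945), (85.30915069580078, 105.03850555419922), 86.64617919921875)
hole ((644.0196533203125, -42.943359375), 18.48591423034668) ((644.1428833007812, -42.72314453125), (35.9799690246582, 36.0164794921875), 43.33658218383789)
held z [-0.0273  0.0273  0.0671  0.0737]
0.002 1975 [ 0.0001 -0.0007  0.002 ] [0.0375 0.0291 0.004 ]
0.004 269 [0.     0.0007 0.004 ] [0.0378 0.0232 0.004 ]
[ 0.6735047  -0.12646279  0.1637628 ]
```

View pics/w3.png

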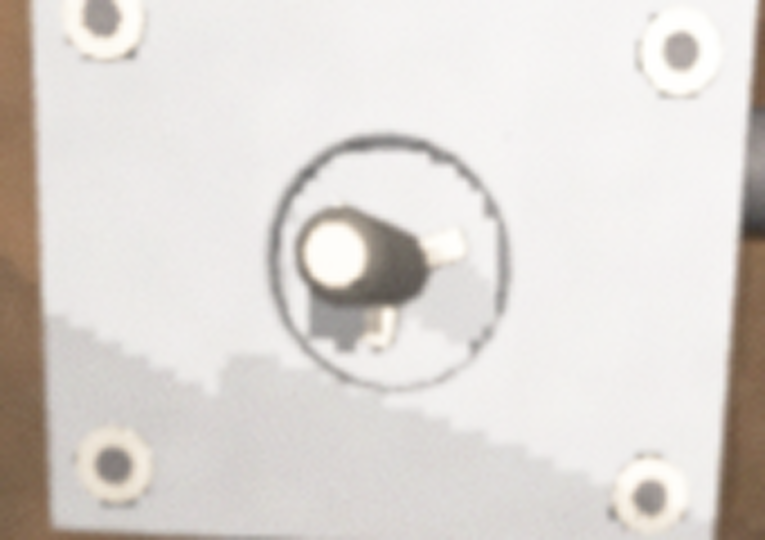

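The crop shows the spindle tip (333,256), recess ring centred near (390,262), and lugs pointing to (447,245) and (378,325), which puts one at roughly +18°. Block and recess centres agree at (644, -43) mm, and their sizes match.

Run:
```python
from h import *
go(.6441,-.0421,.155,90)
c=cam('scene'); cv2.imwrite('pics/s.png',cv2.resize(c['color'][200:300,220:340,::-1],None,fx=5,fy=5,interpolation=cv2.INTER_CUBIC))
```

```text
t 4.77 pos [ 0.6735 -0.1265  0.1638] yaw 90.0 slide [ 84.4 -29.4   8.8] spin 0.0
```

Call:
step_arm:
  plan:
    - {"slide": [84, -29, 9], "spin": 0}
    - {"slide": [84, -29, 9], "spin": 0}
    - {"slide": [84, -29, 9], "spin": 0}
    - {"slide": [84, -29, 9], "spin": 0}
    - {"slide": [84, -29, 9], "spin": 0}
    - {"slide": [84, -29, 9], "spin": 0}
    - {"slide": [84, -29, 9], "spin": 0}

```text
time_s: 5.4
eef_pos: [0.6457, -0.0443, 0.1553]
ee_rot: [2.221, 2.22, 0.001]
contact_force: [-0.4, 0.3, -0.4]
width: 0.0282
grip_force: 49.9
```

Run:
```python
from h import *
go(.6441,-.0421,.115,90)
```

```text
t 5.4 pos [ 0.6457 -0.0443  0.1553] yaw 90.0 slide [ 2.2 -1.7 40.3] spin -0.001
```

Call:
step_arm:
  plan:
    - {"slide": [0, 0, 0], "spin": 0}

```text
time_s: 5.48
eef_pos: [0.6456, -0.0444, 0.1551]
ee_rot: [2.222, 2.22, 0.0]
contact_force: [0.2, -0.1, -1.0]
width: 0.0277
grip_force: 49.9
```

Call:
step_arm:
  plan:
    - {"slide": [0, 0, 0], "spin": 0}

```text
time_s: 5.57
eef_pos: [0.6454, -0.0442, 0.1548]
ee_rot: [2.223, 2.22, 0.0]
contact_force: [0.1, -0.6, -1.3]
width: 0.0282
grip_force: 49.9
```

Call:
step_arm:
  plan:
    - {"slide": [0, 0, 0], "spin": 0}

```text
time_s: 5.65
eef_pos: [0.6453, -0.044, 0.1547]
ee_rot: [2.222, 2.22, -0.0]
contact_force: [0.5, -0.3, -0.4]
width: 0.0283
grip_force: 49.9
```

Run:
```python
from h import *
for i in range(3):
    c=cam('wrist'); P=cloud(c); s=ctrl.get_state();T=s['eef_pos']; print(T.round(4))
m=(P[:,:,2]>.05)&(P[:,:,2]<.086)&(np.hypot(P[:,:,0]-.644,P[:,:,1]+.043)<.025); print('spindle px',m.sum())
M=m=(abs(P[:,:,2]-T[2]-.002)<.003)&(np.hypot(P[:,:,0]-T[0],P[:,:,1]-T[1])<.022)
g=c['color'];cv2.imwrite('pics/w4.png',g[200:,160:480,::-1].repeat(2,0).repeat(2,1))
```

```text
[ 0.6452 -0.0438  0.1547]
[ 0.6452 -0.0437  0.1546]
[ 0.6452 -0.0436  0.1546]
spindle px 513
```

View pics/w4.png

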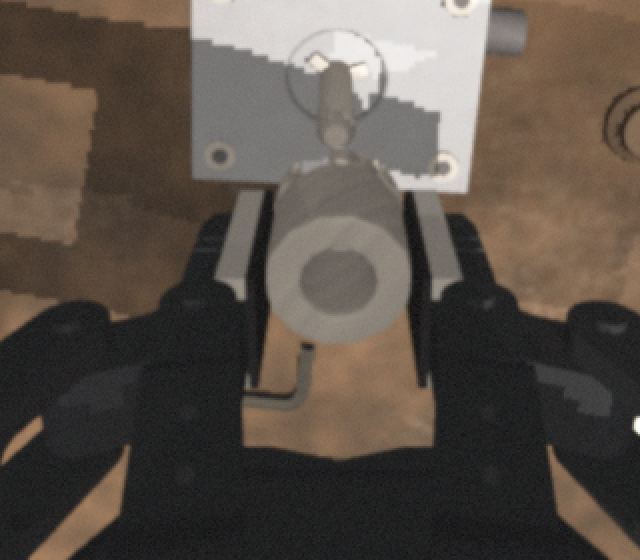

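The crop shows the held spacer's top ring at (339,278), the spindle tip just ahead at (335,135), and the far lugs at (318,62) and (357,70). I'll measure the remaining offset in this same picture.

Run:
```python
from h import *
c=cam('wrist'); P=cloud(c); s=ctrl.get_state();T=s['eef_pos']
m=(P[:,:,2]>.079)&(P[:,:,2]<.09)&(np.hypot(P[:,:,0]-.644,P[:,:,1]+.043)<.025)
ys,xs=np.where(m); q=onplane(c,np.c_[xs,ys],.082); print('tip',len(q),((q.min(0)+q.max(0))/2).round(4),(q.max(0)-q.min(0)).round(4))
m=((P[:,:,2]>T[2]-.004)&(P[:,:,2]<T[2]+.01)&(np.hypot(P[:,:,0]-T[0],P[:,:,1]-T[1])<.03)).astype(np.uint8)
cn,h=cv2.findContours(m,cv2.RETR_CCOMP,cv2.CHAIN_APPROX_NONE)
for k,hh in zip(cn,h[0]):
    if len(k)>30: print('hole' if hh[3]>=0 else 'outer',cv2.boundingRect(k))
    if len(k)>30 and hh[3]>=0:
        p=cv2.fitEllipse(k); print(p)
        v,u=np.round(p[0])[::-1].astype(int); zz=np.nanmedian(P[:,:,2][m>0]); print('ztop',zz-T[2]); print('bore',(onplane(c,[p[0]],zz)-T).round(4))
# inside bore bright ellipse by colour is unneeded
print(T.round(4)); go(.6441,-.0421,.115,90)
```

```text
tip 170 [ 0.6442 -0.0413  0.082 ] [0.0087 0.0087 0.    ]
outer (252, 302, 155, 75)
hole (310, 322, 38, 31)
((328.69024658203125, 336.5718688964844), (28.206247329711914, 36.3958625793457), 92.40176391601562)
ztop 0.00028266927516421014
bore [[-0.0002  0.0013  0.0003]]
[ 0.6452 -0.0434  0.1547]
t 5.85 pos [ 0.6452 -0.0434  0.1547] yaw 90.0 slide [ 1.3 -1.1 39.7] spin -0.0
```

Call:
step_arm:
  plan:
    - {"slide": [0, -0.8, 20], "spin": 0}
    - {"slide": [0, -0.8, 35], "spin": 0}
    - {"slide": [0, -0.8, 43], "spin": 0}
    - {"slide": [0, -0.8, 46], "spin": 0}
    - {"slide": [0, -0.8, 48], "spin": 0}
    - {"slide": [0, -0.8, 50], "spin": 0}

```text
time_s: 6.35
eef_pos: [0.6449, -0.0433, 0.1054]
ee_rot: [2.221, 2.221, 0.001]
contact_force: [-0.3, 0.5, -0.7]
width: 0.0281
grip_force: 49.9
```

Call:
step_arm:
  plan:
    - {"slide": [0, 0, 2], "spin": 0}
    - {"slide": [0, 0, 4], "spin": 0}
    - {"slide": [0, 0, 6], "spin": 0}
    - {"slide": [0, 0, 8], "spin": 0}
    - {"slide": [0, 0, 8], "spin": 0}

```text
time_s: 6.77
eef_pos: [0.6443, -0.0431, 0.0965]
ee_rot: [-2.221, -2.221, -0.0]
contact_force: [0.4, 0.2, -1.2]
width: 0.028
grip_force: 49.9
```

Call:
step_arm:
  plan:
    - {"slide": [0, 0, 8], "spin": 0}
    - {"slide": [0, 0, 16], "spin": 0}
    - {"slide": [0, 0, 24], "spin": 0}
    - {"slide": [0, 0, 32], "spin": 0}
    - {"slide": [0, 0, 36], "spin": 0}
    - {"slide": [0, 0, 36], "spin": 0}

```text
time_s: 7.27
eef_pos: [0.6437, -0.0429, 0.059]
ee_rot: [-2.22, -2.22, 0.001]
contact_force: [0.7, 1.3, -1.3]
width: 0.0278
grip_force: 49.8
```

Call:
step_arm:
  plan:
    - {"slide": [0, 0, 1.5], "spin": 0}
    - {"slide": [0, 0, 3], "spin": 0}
    - {"slide": [0, 0, 4.5], "spin": 0}
    - {"slide": [0, 0, 4.5], "spin": 0}

```text
time_s: 7.6
eef_pos: [0.6445, -0.0433, 0.0563]
ee_rot: [2.221, 2.221, 0.0]
contact_force: [1.7, 0.8, -1.5]
width: 0.0282
grip_force: 49.9
```

Call:
step_arm:
  plan:
    - {"slide": [0, 0, 1], "spin": 0}
    - {"slide": [0, 0, 2], "spin": 0}
    - {"slide": [0, 0, 2], "spin": 0}

```text
time_s: 7.85
eef_pos: [0.6447, -0.0433, 0.0559]
ee_rot: [2.221, 2.221, 0.0]
contact_force: [-3.4, 1.9, 8.7]
width: 0.0283
grip_force: 50.9
```

Call:
step_arm:
  plan:
    - {"slide": [0, 0, 0.5], "spin": -0.1}
    - {"slide": [0, 0, 0.5], "spin": -0.2}
    - {"slide": [0, 0, 0.5], "spin": -0.3}
    - {"slide": [0, 0, 0.5], "spin": -0.3}

```text
time_s: 8.18
eef_pos: [0.6446, -0.043, 0.0545]
ee_rot: [1.859, 2.532, 0.001]
contact_force: [-0.2, 2.6, 0.1]
width: 0.0281
grip_force: 50.1
```

Call:
step_arm:
  plan:
    - {"slide": [0, 0, 0], "spin": -0.1}
    - {"slide": [0, 0, 0], "spin": -0.2}
    - {"slide": [0, 0, 0], "spin": -0.3}
    - {"slide": [0, 0, 0], "spin": -0.3}

```text
time_s: 8.52
eef_pos: [0.644, -0.0431, 0.0536]
ee_rot: [-1.465, -2.778, -0.0]
contact_force: [-1.0, 0.9, -0.1]
width: 0.0281
grip_force: 49.7
```

Call:
step_arm:
  plan:
    - {"slide": [0, 0, 1.5], "spin": 0}
    - {"slide": [0, 0, 3], "spin": 0}
    - {"slide": [0, 0, 3], "spin": 0}

```text
time_s: 8.77
eef_pos: [0.644, -0.0428, 0.0512]
ee_rot: [-1.47, -2.775, -0.0]
contact_force: [-5.3, 4.2, 7.2]
width: 0.0284
grip_force: 50.2
```

```bash
python3 -c "
from h import *
s=ctrl.get_state();print(s['contact_force'],s['torque'],s['width']);go(.6445,-.043,.05,90)"
```

```text
[-5.27030532  4.18624914  7.16039695] [ 0.64993958  0.68414557 -0.07098579] 0.0284478321923701
t 8.77 pos [ 0.644  -0.0428  0.0512] yaw 124.2 slide [-0.4  0.3  1.2] spin 0.596
```

Call:
step_arm:
  plan:
    - {"slide": [0, 0, 1], "spin": -0.05}
    - {"slide": [0, 0, 1.5], "spin": -0.1}
    - {"slide": [0, 0, 1.5], "spin": -0.1}

```text
time_s: 9.02
eef_pos: [0.6445, -0.0431, 0.051]
ee_rot: [-1.326, -2.848, 0.0]
contact_force: [-6.7, 3.7, 13.8]
width: 0.0277
grip_force: 48.2
```

```bash
python3 -c "
from h import *
s=ctrl.get_state();print(s['contact_force'],s['torque'],s['width']);go(.6445,-.043,.05,90)"
```

```text
[-6.68569373  3.72842826 13.79917903] [ 0.55699714  1.23938988 -0.22068028] 0.027746883192393546
t 9.02 pos [ 0.6445 -0.0431  0.051 ] yaw 130.0 slide [0.1 0.1 1. ] spin 0.699
```

Call:
step_arm:
  plan:
    - {"slide": [0, 0, -2], "spin": 0.05}
    - {"slide": [0, 0, -3], "spin": 0.05}
    - {"slide": [0, 0, -3], "spin": 0.05}
    - {"slide": [0, 0, -3], "spin": 0.05}
    - {"slide": [0, 0, -3], "spin": 0.05}
  jaw: 50

```text
time_s: 9.43
eef_pos: [0.6443, -0.0434, 0.052]
ee_rot: [-1.396, -2.814, 0.0]
contact_force: [-0.2, 0.4, 0.7]
width: 0.0498
grip_force: 0.0
```

Call:
step_arm:
  plan:
    - {"slide": [0, 0, -5], "spin": 0}
    - {"slide": [0, 0, -20], "spin": 0}
    - {"slide": [0, 0, -50], "spin": 0}
    - {"slide": [0, 0, -90], "spin": 0}
    - {"slide": [0, 0, -110], "spin": 0}
    - {"slide": [0, 0, -110], "spin": 0}

```text
time_s: 9.93
eef_pos: [0.6483, -0.0441, 0.1706]
ee_rot: [1.39, 2.804, 0.004]
contact_force: [0.6, 0.3, -0.1]
width: 0.0497
grip_force: 0.0
```

Run:
```python
from h import *
c=cam('wrist')
top(c,(.644,-.043),.052,r=.03,tol=.004,n='spacer top if home (z .052)')
for n in('scene','side'):
    P=cloud(cam(n)); q=P[(np.hypot(P[:,:,0]-.644,P[:,:,1]+.043)<.016)&(P[:,:,2]>.035)]; h=np.histogram(q[:,2],bins=np.arange(.036,.09,.003)); print(n,h[0])
go(.461,-.2265,.13,90); go(.485,-.29,.13,90)
```

```text
spacer top if home (z .052) centre 643.6 -42.1 diam 29.8 box [ 0.6437 -0.0421] zmed 0.0514
scene [16  9 13 16 36 20  8  8 13  2 14  6 12  7  9  0  0]
side [13 14 13 16 43 34  7 10  6  8  6  8  9  8  9  6  0]
t 10.08 pos [ 0.6443 -0.0432  0.1629] yaw 127.2 slide [ -35.  -256.9   32.9] spin 0.65
t 10.08 pos [ 0.6443 -0.0432  0.1629] yaw 127.2 slide [-100.1 -276.2   32.9] spin 0.65
```

Run:
```python
from h import *
for n in('scene','side'):
    P=cloud(cam(n)).reshape(-1,3)
    q=P[(P[:,2]>.012)&(P[:,2]<.25)&(np.hypot(P[:,0]-.461,P[:,1]+.2265)<.16)]
    for a,b in((.012,.06),(.06,.12),(.12,.25)):
        k=q[(q[:,2]>a)&(q[:,2]<b)]; d=np.hypot(k[:,0]-.461,k[:,1]+.2265)
        if len(k): i=d.argsort()[3 if len(k)>3 else 0]; print(n,a,len(k),d[i].round(3),k[i].round(3))
```

```text
scene 0.012 450 0.114 [ 0.575 -0.235  0.014]
side 0.012 938 0.115 [ 0.576 -0.238  0.035]
```

Call:
step_arm:
  plan:
    - {"slide": [-60, -240, 0], "spin": 0.65}
    - {"slide": [-60, -240, 0], "spin": 0.65}
    - {"slide": [-60, -240, 0], "spin": 0.65}
    - {"slide": [-60, -240, 0], "spin": 0.65}
    - {"slide": [-60, -240, 0], "spin": 0.65}
    - {"slide": [-60, -240, 0], "spin": 0.65}
    - {"slide": [-60, -240, 0], "spin": 0.65}
    - {"slide": [-60, -240, 0], "spin": 0.65}

```text
time_s: 10.85
eef_pos: [0.4878, -0.2375, 0.1611]
ee_rot: [-2.224, -2.215, 0.0]
contact_force: [0.3, 0.4, -0.4]
width: 0.0498
grip_force: 0.0
```

Run:
```python
from h import *
c=cam('wrist'); save(c,'w5.png')
top(c,(.461,-.2265),.006,r=.03,tol=.0025)
go(.461,-.2265,.13,90)
```

```text
centre 461.7 -225.1 diam 35.5 box [ 0.4618 -0.2248] zmed 0.0056
t 10.9 pos [ 0.4887 -0.2364  0.1612] yaw 89.9 slide [  9.8 -27.7  31.3] spin -0.002
```

View pics/w5.png

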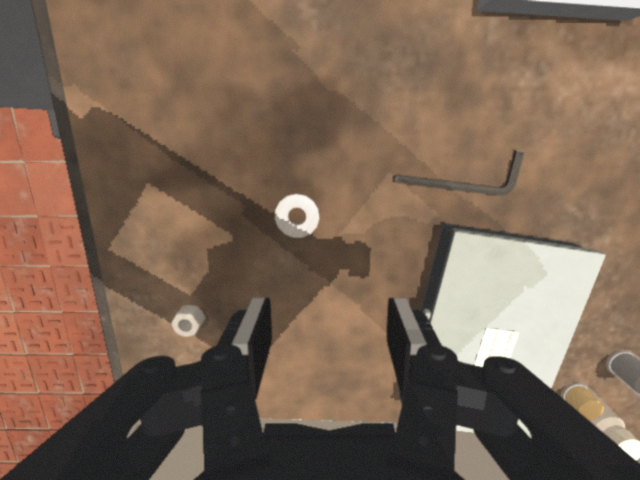

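The wrist view shows the washer clear at (297,215), with the nut at (187,320) and the key at (470,180) well away. Centre (461.7, -225), diameter 35.5.

Call:
step_arm:
  plan:
    - {"slide": [11, -27, 10], "spin": 0}
    - {"slide": [11, -27, 45], "spin": 0}
    - {"slide": [11, -27, 80], "spin": 0}
    - {"slide": [11, -27, 110], "spin": 0}
    - {"slide": [11, -27, 128], "spin": 0}
    - {"slide": [11, -27, 135], "spin": 0}
    - {"slide": [11, -27, 135], "spin": 0}
    - {"slide": [11, -27, 135], "spin": 0}
  jaw: 54

```text
time_s: 11.57
eef_pos: [0.4633, -0.2246, 0.0274]
ee_rot: [-2.219, -2.223, -0.0]
contact_force: [0.7, 0.2, 0.0]
width: 0.0541
grip_force: 0.0
```

Call:
step_arm:
  plan:
    - {"slide": [0, 0, 1], "spin": 0}
    - {"slide": [0, 0, 2], "spin": 0}
    - {"slide": [0, 0, 2], "spin": 0}
    - {"slide": [0, 0, 2], "spin": 0}

```text
time_s: 11.9
eef_pos: [0.4631, -0.2256, 0.0261]
ee_rot: [2.22, 2.22, 0.0]
contact_force: [-0.5, -0.3, -0.0]
width: 0.0545
grip_force: 0.0
```

```bash
python3 -c "
from h import *
go(.4617,-.2255,.02,90)"
```

```text
t 11.9 pos [ 0.4631 -0.2256  0.0261] yaw 90.0 slide [ 0.1 -1.4  6.1] spin 0.0
```

Call:
step_arm:
  plan:
    - {"slide": [0, -1.3, 0], "spin": 0}
    - {"slide": [0, -1.3, 0], "spin": 0}
    - {"slide": [0, -1.3, 0], "spin": 0}
    - {"slide": [0, -1.3, 2], "spin": 0}
    - {"slide": [0, -1.3, 4], "spin": 0}
    - {"slide": [0, -1.3, 5], "spin": 0}
    - {"slide": [0, -1.3, 5], "spin": 0}
  jaw: 41

```text
time_s: 12.48
eef_pos: [0.461, -0.225, 0.0198]
ee_rot: [-2.221, -2.221, 0.0]
contact_force: [-0.3, 0.7, 0.3]
width: 0.0411
grip_force: 0.0
```

Call:
step_arm:
  plan:
    - {"slide": [0, 0, 1], "spin": 0}
    - {"slide": [0, 0, 1.5], "spin": 0}
    - {"slide": [0, 0, 1.5], "spin": 0}

```text
time_s: 12.73
eef_pos: [0.4613, -0.2251, 0.0186]
ee_rot: [-2.221, -2.221, -0.0]
contact_force: [0.3, 0.2, -0.8]
width: 0.041
grip_force: 0.0
```

Call:
step_arm:
  plan:
    - {"slide": [0, 0, 1], "spin": 0}
    - {"slide": [0, 0, 2], "spin": 0}
    - {"slide": [0, 0, 2], "spin": 0}

```text
time_s: 12.98
eef_pos: [0.4615, -0.2253, 0.0174]
ee_rot: [-2.221, -2.222, 0.0]
contact_force: [-2.3, 1.7, 8.1]
width: 0.0412
grip_force: 3.8
```

Call:
step_arm:
  plan:
    - {"slide": [0, 0, -2.5], "spin": 0}
    - {"slide": [0, 0, -2.5], "spin": 0}

```text
time_s: 13.15
eef_pos: [0.4616, -0.2254, 0.0197]
ee_rot: [2.221, 2.221, 0.0]
contact_force: [0.3, -0.3, 0.1]
width: 0.0409
grip_force: 0.0
```

Call:
step_arm:
  plan:
    - {"slide": [0, 0, 0], "spin": 0}
    - {"slide": [0, 0, 0], "spin": 0}
    - {"slide": [0, 0, 0], "spin": 0}
    - {"slide": [0, 0, 0], "spin": 0}
    - {"slide": [0, 0, 0], "spin": 0}
  jaw: 26
  force: 50

```text
time_s: 13.57
eef_pos: [0.4616, -0.2254, 0.02]
ee_rot: [2.221, 2.221, -0.0]
contact_force: [-2.3, 1.8, 9.1]
width: 0.0324
grip_force: 48.7
```

Call:
step_arm:
  plan:
    - {"slide": [0, 0, -15], "spin": 0}
    - {"slide": [0, 0, -40], "spin": 0}
    - {"slide": [0, 0, -80], "spin": 0}
    - {"slide": [0, 0, -120], "spin": 0}
    - {"slide": [0, 0, -130], "spin": 0}
    - {"slide": [0, 0, -130], "spin": 0}

```text
time_s: 14.07
eef_pos: [0.4636, -0.227, 0.1533]
ee_rot: [2.216, 2.216, 0.001]
contact_force: [0.5, 0.3, -0.6]
width: 0.0322
grip_force: 49.7
```

Run:
```python
from h import *
c=cam('wrist'); s=ctrl.get_state();print(s['width'],s['grip_force'],s['eef_pos'])
g=c['color'];cv2.imwrite('pics/w6.png',g[240:,160:480,::-1].repeat(2,0).repeat(2,1))
```

```text
0.032153362409762944 49.68690410256386 [ 0.46224963 -0.22594352  0.15078864]
```

View pics/w6.png

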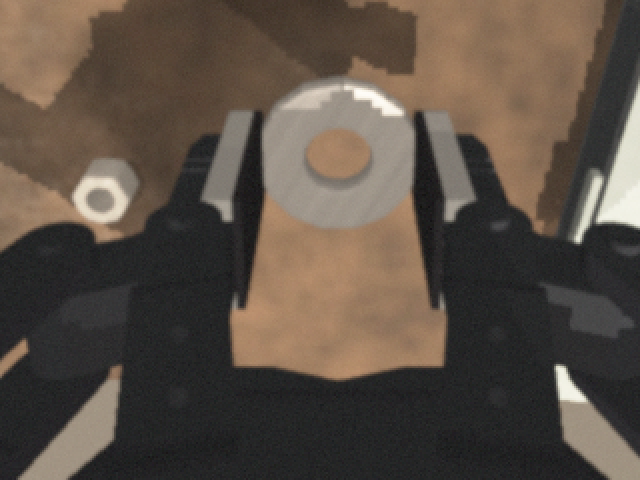

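The crop shows the washer gripped level between the pads, with its bore at (338,155).

Run:
```python
from h import *
c=cam('wrist'); s=ctrl.get_state();T=s['eef_pos']; P=cloud(c)
print('washer range z-T',np.nanmedian(P[335:345,322:334,2])-T[2])
m=(abs(P[:,:,2]-T[2]+.014)<.006)&(np.hypot(P[:,:,0]-T[0],P[:,:,1]-T[1])<.017)
cn,h=cv2.findContours(m.astype(np.uint8),cv2.RETR_CCOMP,cv2.CHAIN_APPROX_NONE)
for k,hh in zip(cn,h[0]):
    if len(k)>25:
        q=onplane(c,k[:,0],T[2]-.014)[:,:2]; print(hh[3],((q.min(0)+q.max(0))/2-T[:2])*1000,(q.max(0)-q.min(0))*1000)
go(.644,-.043,.155,90)
```

```text
washer range z-T -0.012945314768901373
-1 [0.76135886 0.15998365] [33.54387632 36.27934811]
4 [0.86887399 0.25873124] [14.22443406 12.10435303]
t 14.17 pos [ 0.4612 -0.2251  0.149 ] yaw 90.0 slide [182.1 182.8  -6. ] spin 0.0
```

Call:
step_arm:
  plan:
    - {"slide": [183, 182, -5], "spin": 0}
    - {"slide": [183, 182, -5], "spin": 0}
    - {"slide": [183, 182, -5], "spin": 0}
    - {"slide": [183, 182, -5], "spin": 0}
    - {"slide": [183, 182, -5], "spin": 0}
    - {"slide": [183, 182, -5], "spin": 0}
    - {"slide": [183, 182, -5], "spin": 0}
    - {"slide": [183, 182, -5], "spin": 0}

```text
time_s: 14.83
eef_pos: [0.6433, -0.0393, 0.151]
ee_rot: [-2.215, -2.223, 0.003]
contact_force: [0.1, -0.5, -1.6]
width: 0.0324
grip_force: 49.8
```

Call:
step_arm:
  plan:
    - {"slide": [0, 0, 0], "spin": 0}
    - {"slide": [0, 0, 10], "spin": 0}
    - {"slide": [0, 0, 20], "spin": 0}
    - {"slide": [0, 0, 30], "spin": 0}
    - {"slide": [0, 0, 30], "spin": 0}
    - {"slide": [0, 0, 30], "spin": 0}

```text
time_s: 15.33
eef_pos: [0.642, -0.0428, 0.1227]
ee_rot: [-2.221, -2.218, 0.002]
contact_force: [-0.0, 1.1, 0.6]
width: 0.0322
grip_force: 49.8
```

Run:
```python
from h import *
c=cam('wrist'); c=cam('wrist'); s=ctrl.get_state();T=s['eef_pos']; P=cloud(c)
m=(P[:,:,2]>.079)&(P[:,:,2]<T[2]-.021)&(np.hypot(P[:,:,0]-.644,P[:,:,1]+.043)<.02)
print(m.sum())
m=(abs(P[:,:,2]-T[2]+.014)<.006)&(np.hypot(P[:,:,0]-T[0],P[:,:,1]-T[1])<.017)
cn,h=cv2.findContours(m.astype(np.uint8),cv2.RETR_CCOMP,cv2.CHAIN_APPROX_NONE)
for k,hh in zip(cn,h[0]):
    if len(k)>25:
        q=onplane(c,k[:,0],T[2]-.014)[:,:2]; print(hh[3],((q.min(0)+q.max(0))/2-T[:2])*1000,(q.max(0)-q.min(0))*1000)
g=c['color'];cv2.imwrite('pics/w7.png',g[200:,160:480,::-1].repeat(2,0).repeat(2,1))
go(.6441,-.042,.155,90)
```

```text
4
-1 [-0.56514905  1.48163782] [33.3672847  33.80080991]
0 [-0.7847807   2.46119979] [13.97444799 11.86863542]
t 15.43 pos [ 0.6433 -0.0427  0.1244] yaw 90.0 slide [  0.7   0.8 -30.6] spin -0.001
```

View pics/w7.png

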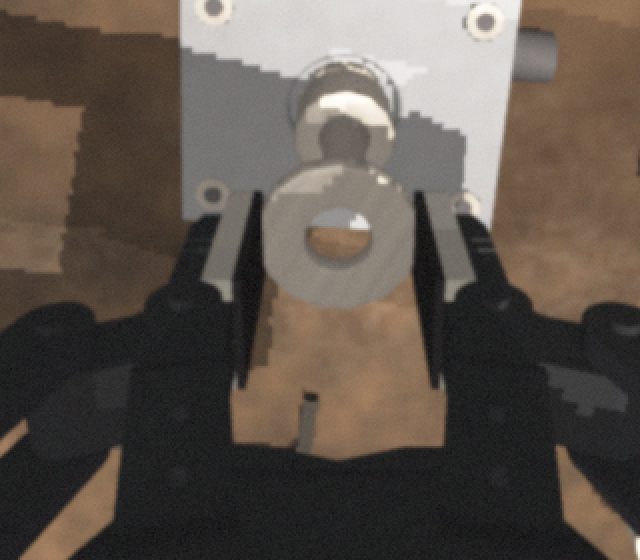

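The crop shows the washer level, with its bore at (338,236) and the spindle tip hidden just behind its front edge near (343,130). I'll work out the bore offset in the tool frame, where arm settling drops out.

Run:
```python
from h import *
c=ctrl.read_camera('wrist'); s=ctrl.get_state(); c['T']=c['mount']
for n,uv,z in(('spacer',(328.7,336.6),-.001),('washer bore',(329,317.5),.014),('washer outer L/R/top/bot',(291,315),.014),('',(367,315),.014),('',(329,281),.014),('',(329,353.5),.014)):
    print(n,(onplane(c,[uv],z)*1000).round(2))
go(.6443,-.0431,.12,90)
```

```text
spacer [[ 1.87 -0.15 -1.  ]]
washer bore [[ 1.74 -0.04 14.  ]]
washer outer L/R/top/bot [[  2.91 -16.17  14.  ]]
 [[ 2.94 16.07 14.  ]]
 [[18.6  -0.05 14.  ]]
 [[-16.08  -0.03  14.  ]]
t 15.48 pos [ 0.6436 -0.0426  0.1248] yaw 90.0 slide [-0.5  0.7  4.8] spin -0.0
```

Call:
step_arm:
  plan:
    - {"slide": [-0.3, 0.5, 8], "spin": 0}
    - {"slide": [-0.3, 0.5, 16], "spin": 0}
    - {"slide": [-0.3, 0.5, 19], "spin": 0}
    - {"slide": [-0.3, 0.5, 19], "spin": 0}
    - {"slide": [-0.3, 0.5, 19], "spin": 0}

```text
time_s: 15.9
eef_pos: [0.6434, -0.0424, 0.1046]
ee_rot: [-2.221, -2.221, 0.001]
contact_force: [-0.7, -0.0, 0.3]
width: 0.0323
grip_force: 49.8
```

Call:
step_arm:
  plan:
    - {"slide": [0, 0, 2], "spin": 0}
    - {"slide": [0, 0, 4], "spin": 0}
    - {"slide": [0, 0, 6], "spin": 0}
    - {"slide": [0, 0, 6], "spin": 0}

```text
time_s: 16.23
eef_pos: [0.6436, -0.0425, 0.0988]
ee_rot: [-2.221, -2.221, 0.0]
contact_force: [-0.4, 0.3, -0.3]
width: 0.0316
grip_force: 49.8
```

Call:
step_arm:
  plan:
    - {"slide": [-0.5, 0.6, 1.5], "spin": 0}
    - {"slide": [-0.5, 0.6, 3], "spin": 0}
    - {"slide": [-0.5, 0.6, 5], "spin": 0}
    - {"slide": [-0.5, 0.6, 7], "spin": 0}
    - {"slide": [-0.5, 0.6, 7], "spin": 0}

```text
time_s: 16.65
eef_pos: [0.6441, -0.043, 0.0917]
ee_rot: [-2.221, -2.221, 0.001]
contact_force: [-0.1, 0.0, 0.1]
width: 0.0322
grip_force: 49.8
```

Call:
step_arm:
  plan:
    - {"slide": [0, 0, 2], "spin": 0}
    - {"slide": [0, 0, 4], "spin": 0}
    - {"slide": [0, 0, 6], "spin": 0}
    - {"slide": [0, 0, 8], "spin": 0}
    - {"slide": [0, 0, 8], "spin": 0}

```text
time_s: 17.07
eef_pos: [0.6441, -0.043, 0.0836]
ee_rot: [-2.221, -2.221, 0.001]
contact_force: [-0.4, -0.1, -0.3]
width: 0.0326
grip_force: 49.8
```

Call:
step_arm:
  plan:
    - {"slide": [0, 0, 3], "spin": 0}
    - {"slide": [0, 0, 6], "spin": 0}
    - {"slide": [0, 0, 9], "spin": 0}
    - {"slide": [0, 0, 10], "spin": 0}
    - {"slide": [0, 0, 10], "spin": 0}

```text
time_s: 17.48
eef_pos: [0.644, -0.0429, 0.0737]
ee_rot: [-2.221, -2.221, 0.001]
contact_force: [-0.7, -0.0, -0.5]
width: 0.0324
grip_force: 49.8
```

Call:
step_arm:
  plan:
    - {"slide": [0, 0, 1], "spin": 0}
    - {"slide": [0, 0, 2], "spin": 0}
    - {"slide": [0, 0, 2], "spin": 0}

```text
time_s: 17.73
eef_pos: [0.6445, -0.0431, 0.0723]
ee_rot: [2.221, 2.221, 0.0]
contact_force: [0.0, 0.5, 0.7]
width: 0.0323
grip_force: 49.8
```

Call:
step_arm:
  plan:
    - {"slide": [0, 0, 1], "spin": 0}
    - {"slide": [0, 0, 1], "spin": 0}
    - {"slide": [0, 0, 1], "spin": 0}

```text
time_s: 17.98
eef_pos: [0.6447, -0.0431, 0.0721]
ee_rot: [2.221, 2.221, 0.0]
contact_force: [-1.6, 0.1, 5.3]
width: 0.0322
grip_force: 50.5
```

Contact at the expected height, so I'll release and rise.

Call:
step_arm:
  plan:
    - {"slide": [0, 0, -1], "spin": 0}
    - {"slide": [0, 0, -1], "spin": 0}
    - {"slide": [0, 0, -1], "spin": 0}
    - {"slide": [0, 0, -1], "spin": 0}
    - {"slide": [0, 0, -1], "spin": 0}
  jaw: 52

```text
time_s: 18.4
eef_pos: [0.6443, -0.043, 0.0721]
ee_rot: [-2.221, -2.221, 0.0]
contact_force: [0.3, -0.1, 1.1]
width: 0.052
grip_force: 0.0
```

Call:
step_arm:
  plan:
    - {"slide": [0, 0, -5], "spin": 0}
    - {"slide": [0, 0, -20], "spin": 0}
    - {"slide": [0, 0, -50], "spin": 0}
    - {"slide": [0, 0, -85], "spin": 0}
    - {"slide": [0, 0, -85], "spin": 0}
    - {"slide": [0, 0, -85], "spin": 0}

```text
time_s: 18.9
eef_pos: [0.6465, -0.0435, 0.1609]
ee_rot: [2.217, 2.218, 0.005]
contact_force: [-1.1, 0.4, -0.9]
width: 0.0521
grip_force: 0.0
```

Run:
```python
from h import *
c=cam('wrist'); top(c,(.644,-.043),.058,r=.03,tol=.004,n='washer in place')
go(.4385,-.04,.16,90)
```

```text
washer in place centre 644.1 -42.2 diam 36.0 box [ 0.6441 -0.0423] zmed 0.0576
t 18.95 pos [ 0.645  -0.0432  0.1586] yaw 90.0 slide [   3.2 -206.5   -1.9] spin 0.0
```

Call:
step_arm:
  plan:
    - {"slide": [0, -40, 0], "spin": 0}
    - {"slide": [3, -206, 0], "spin": 0}
    - {"slide": [3, -206, 0], "spin": 0}
    - {"slide": [3, -206, 0], "spin": 0}
    - {"slide": [3, -206, 0], "spin": 0}
    - {"slide": [3, -206, 0], "spin": 0}
    - {"slide": [3, -206, 0], "spin": 0}
    - {"slide": [3, -206, 0], "spin": 0}
  jaw: 46

```text
time_s: 19.62
eef_pos: [0.4384, -0.0401, 0.157]
ee_rot: [2.222, 2.221, 0.0]
contact_force: [0.2, -0.7, 0.2]
width: 0.0456
grip_force: 0.0
```

Run:
```python
from h import *
cam('wrist');c=cam('wrist'); top(c,(.438,.028),.020,r=.025,tol=.003,n='bushing')
go(.438,.028,.027,90)
```

```text
bushing centre 438.3 28.5 diam 23.6 box [0.4382 0.0286] zmed 0.0195
t 19.72 pos [ 0.4396 -0.0404  0.1575] yaw 90.0 slide [ 68.4  -1.7 130.4] spin 0.0
```

Call:
step_arm:
  plan:
    - {"slide": [40, -1.5, 5], "spin": 0}
    - {"slide": [68.5, -1.5, 35], "spin": 0}
    - {"slide": [68.5, -1.5, 70], "spin": 0}
    - {"slide": [68.5, -1.5, 100], "spin": 0}
    - {"slide": [68.5, -1.5, 120], "spin": 0}
    - {"slide": [68.5, -1.5, 129], "spin": 0}
    - {"slide": [68.5, -1.5, 129], "spin": 0}
    - {"slide": [68.5, -1.5, 129], "spin": 0}

```text
time_s: 20.38
eef_pos: [0.4377, 0.0283, 0.0283]
ee_rot: [-2.221, -2.221, 0.0]
contact_force: [0.6, -0.1, 0.6]
width: 0.0456
grip_force: 0.0
```

Call:
step_arm:
  plan:
    - {"slide": [0, 0, 0], "spin": 0}
    - {"slide": [0, 0, 0], "spin": 0}
    - {"slide": [0, 0, 0], "spin": 0}

```text
time_s: 20.63
eef_pos: [0.4382, 0.0281, 0.0295]
ee_rot: [2.22, 2.22, 0.002]
contact_force: [-0.2, 0.8, 0.8]
width: 0.0462
grip_force: 0.0
```

Call:
step_arm:
  plan:
    - {"slide": [0, 0, 1], "spin": 0}
    - {"slide": [0, 0, 2], "spin": 0}
    - {"slide": [0, 0, 2], "spin": 0}

```text
time_s: 20.88
eef_pos: [0.437, 0.0284, 0.0265]
ee_rot: [2.221, 2.221, 0.0]
contact_force: [0.7, 0.3, 1.4]
width: 0.0459
grip_force: 0.0
```

Call:
step_arm:
  plan:
    - {"slide": [0, 0, 0], "spin": 0}
    - {"slide": [0, 0, 0], "spin": 0}
    - {"slide": [0, 0, 0], "spin": 0}
    - {"slide": [0, 0, 0], "spin": 0}
    - {"slide": [0, 0, 0], "spin": 0}
    - {"slide": [0, 0, 0], "spin": 0}
  jaw: 14

```text
time_s: 21.38
eef_pos: [0.437, 0.0284, 0.0266]
ee_rot: [2.221, 2.222, -0.0]
contact_force: [-1.6, -0.2, 5.4]
width: 0.0212
grip_force: 48.9
```

Call:
step_arm:
  plan:
    - {"slide": [0, 0, -15], "spin": 0}
    - {"slide": [0, 0, -40], "spin": 0}
    - {"slide": [0, 0, -80], "spin": 0}
    - {"slide": [0, 0, -120], "spin": 0}
    - {"slide": [0, 0, -125], "spin": 0}
    - {"slide": [0, 0, -125], "spin": 0}
    - {"slide": [0, 0, -125], "spin": 0}
    - {"slide": [0, 0, -125], "spin": 0}

```text
time_s: 22.05
eef_pos: [0.4356, 0.0287, 0.1495]
ee_rot: [-2.22, -2.219, 0.003]
contact_force: [-0.1, -0.2, -0.1]
width: 0.0211
grip_force: 49.4
```

Run:
```python
from h import *
c=cam('wrist'); g=c['color'];cv2.imwrite('pics/w8.png',g[240:,160:480,::-1].repeat(2,0).repeat(2,1))
go(.6443,-.043,.155,90)
```

```text
t 22.1 pos [0.4354 0.0288 0.1493] yaw 90.0 slide [-71.7 208.9  -6.6] spin -0.0
```

View pics/w8.png

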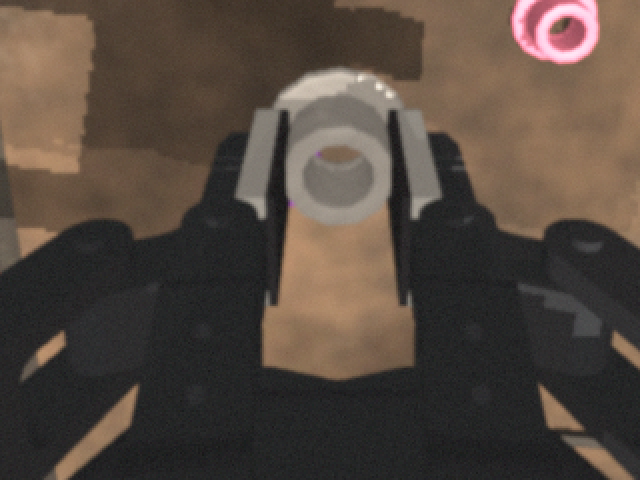

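The crop shows the steel bushing gripped upright by its neck, bore at (338,174). That is the same in-hand offset as the washer, so the same target TCP applies.

Call:
step_arm:
  plan:
    - {"slide": [-72, 209, -5], "spin": 0}
    - {"slide": [-72, 209, -5], "spin": 0}
    - {"slide": [-72, 209, -5], "spin": 0}
    - {"slide": [-72, 209, -5], "spin": 0}
    - {"slide": [-72, 209, -5], "spin": 0}
    - {"slide": [-72, 209, -5], "spin": 0}
    - {"slide": [-72, 209, -5], "spin": 0}
    - {"slide": [-72, 209, -5], "spin": 0}

```text
time_s: 22.77
eef_pos: [0.6447, -0.0435, 0.1532]
ee_rot: [-2.219, -2.218, 0.004]
contact_force: [-0.0, 1.1, -1.4]
width: 0.0214
grip_force: 49.4
```

Call:
step_arm:
  plan:
    - {"slide": [0, 0, 10], "spin": 0}
    - {"slide": [0, 0, 20], "spin": 0}
    - {"slide": [0, 0, 33], "spin": 0}
    - {"slide": [0, 0, 33], "spin": 0}
    - {"slide": [0, 0, 33], "spin": 0}
    - {"slide": [0, 0, 33], "spin": 0}
    - {"slide": [0, 0, 33], "spin": 0}
    - {"slide": [0, 0, 33], "spin": 0}

```text
time_s: 23.43
eef_pos: [0.6464, -0.0436, 0.1241]
ee_rot: [2.221, 2.221, 0.001]
contact_force: [-0.3, -0.4, 0.8]
width: 0.0215
grip_force: 49.4
```

```bash
python3 -c "
from h import *
go(.6442,-.043,.112,90)"
```

```text
t 23.43 pos [ 0.6464 -0.0436  0.1241] yaw 90.0 slide [ 0.6 -2.2 12.1] spin 0.0
```

Call:
step_arm:
  plan:
    - {"slide": [0.5, -2, 5], "spin": 0}
    - {"slide": [0.5, -2, 9], "spin": 0}
    - {"slide": [0.5, -2, 9], "spin": 0}
    - {"slide": [0.5, -2, 9], "spin": 0}
    - {"slide": [0.5, -2, 9], "spin": 0}

```text
time_s: 23.85
eef_pos: [0.6438, -0.043, 0.1141]
ee_rot: [-2.221, -2.221, 0.0]
contact_force: [-0.2, -1.0, -0.7]
width: 0.0214
grip_force: 49.4
```

```bash
python3 -c "
from h import *
go(.6442,-.043,.104,90)"
```

```text
t 23.85 pos [ 0.6438 -0.043   0.1141] yaw 90.0 slide [ 0.   0.4 10.1] spin -0.0
```

Call:
step_arm:
  plan:
    - {"slide": [0, 0.3, 3], "spin": 0}
    - {"slide": [0, 0.3, 6], "spin": 0}
    - {"slide": [0, 0.3, 8], "spin": 0}
    - {"slide": [0, 0.3, 10], "spin": 0}
    - {"slide": [0, 0.3, 10], "spin": 0}

```text
time_s: 24.27
eef_pos: [0.6438, -0.043, 0.1035]
ee_rot: [-2.221, -2.221, 0.001]
contact_force: [0.4, -0.1, -0.8]
width: 0.0211
grip_force: 49.4
```

Call:
step_arm:
  plan:
    - {"slide": [0, 0, 2], "spin": 0}
    - {"slide": [0, 0, 4], "spin": 0}
    - {"slide": [0, 0, 6], "spin": 0}
    - {"slide": [0, 0, 6], "spin": 0}

```text
time_s: 24.6
eef_pos: [0.6439, -0.043, 0.0977]
ee_rot: [-2.221, -2.221, 0.001]
contact_force: [-1.1, 0.4, -0.8]
width: 0.0208
grip_force: 49.4
```

Free entry on the spindle; the underside is now at about 71 mm. Next, down to the washer at a TCP height of about 85 mm.

Call:
step_arm:
  plan:
    - {"slide": [0, 0, 3], "spin": 0}
    - {"slide": [0, 0, 6], "spin": 0}
    - {"slide": [0, 0, 9], "spin": 0}
    - {"slide": [0, 0, 11], "spin": 0}
    - {"slide": [0, 0, 11], "spin": 0}

```text
time_s: 25.02
eef_pos: [0.6437, -0.0429, 0.0865]
ee_rot: [-2.221, -2.221, 0.001]
contact_force: [0.2, 0.2, -1.3]
width: 0.0211
grip_force: 49.4
```

Call:
step_arm:
  plan:
    - {"slide": [0, 0, 1], "spin": 0}
    - {"slide": [0, 0, 2], "spin": 0}
    - {"slide": [0, 0, 2], "spin": 0}

```text
time_s: 25.27
eef_pos: [0.6442, -0.043, 0.0851]
ee_rot: [-2.221, -2.221, 0.0]
contact_force: [0.1, 0.5, -0.5]
width: 0.0211
grip_force: 49.4
```

Call:
step_arm:
  plan:
    - {"slide": [0, 0, 1], "spin": 0}
    - {"slide": [0, 0, 1], "spin": 0}
    - {"slide": [0, 0, 1], "spin": 0}

```text
time_s: 25.52
eef_pos: [0.6445, -0.0431, 0.0846]
ee_rot: [2.221, 2.221, 0.001]
contact_force: [-0.2, 0.3, 1.7]
width: 0.0214
grip_force: 49.7
```

Call:
step_arm:
  plan:
    - {"slide": [0, 0, 0.5], "spin": 0}
    - {"slide": [0, 0, 0.5], "spin": 0}
    - {"slide": [0, 0, 0.5], "spin": 0}

```text
time_s: 25.77
eef_pos: [0.6445, -0.0431, 0.0846]
ee_rot: [2.221, 2.221, 0.001]
contact_force: [-1.2, 0.6, 4.8]
width: 0.0211
grip_force: 50.0
```

Call:
step_arm:
  plan:
    - {"slide": [0, 0, -0.5], "spin": 0}
    - {"slide": [0, 0, -0.5], "spin": 0}
    - {"slide": [0, 0, -0.5], "spin": 0}
    - {"slide": [0, 0, -0.5], "spin": 0}
    - {"slide": [0, 0, -0.5], "spin": 0}
  jaw: 45

```text
time_s: 26.18
eef_pos: [0.6441, -0.043, 0.084]
ee_rot: [-2.221, -2.221, 0.0]
contact_force: [-0.6, 0.2, -0.3]
width: 0.045
grip_force: 0.0
```

Call:
step_arm:
  plan:
    - {"slide": [0, 0, -5], "spin": 0}
    - {"slide": [0, 0, -20], "spin": 0}
    - {"slide": [0, 0, -50], "spin": 0}
    - {"slide": [0, 0, -80], "spin": 0}
    - {"slide": [-60, 0, -80], "spin": 0}
    - {"slide": [-60, 0, -80], "spin": 0}
    - {"slide": [-60, 0, -80], "spin": 0}
    - {"slide": [-60, 0, -80], "spin": 0}

```text
time_s: 26.85
eef_pos: [0.6441, -0.1039, 0.1646]
ee_rot: [-2.224, -2.219, -0.001]
contact_force: [0.2, -0.2, -0.5]
width: 0.0448
grip_force: 0.0
```

Run:
```python
from h import *
c=cam('wrist'); top(c,(.644,-.043),.078,r=.02,tol=.003,n='bushing top')
for n in('scene','side'):
    P=cloud(cam(n)); 
    for lo,hi in((.03,.05),(.0525,.057),(.059,.062),(.066,.078),(.079,.09)):
        q=P[(np.hypot(P[:,:,0]-.644,P[:,:,1]+.043)<.025)&(P[:,:,2]>lo)&(P[:,:,2]<hi)]; print(n,lo,len(q),(np.ptp(q,axis=0)*1000).round(1) if len(q) else '')
a=c['color'][:300,150:550]; k=cam('side'); b=k['color'][190:290,290:420]
cv2.imwrite('pics/f.png',np.hstack([a,cv2.resize(b,(390,300),interpolation=cv2.INTER_CUBIC)])[:,:,::-1])
```

```text
bushing top centre 644.1 -42.6 diam 23.5 box [ 0.6441 -0.0426] zmed 0.0774
scene 0.03 121 [22.9 29.3 19.3]
scene 0.0525 35 [25.6 31.3  4. ]
scene 0.059 42 [34.7 33.   2.8]
scene 0.066 93 [24.9 24.6 11.8]
scene 0.079 7 [9.  5.1 1.7]
side 0.03 119 [27.5 24.6 19.9]
side 0.0525 42 [33.3 27.1  4. ]
side 0.059 46 [31.5 29.9  2.9]
side 0.066 86 [23.8 22.6 11.8]
side 0.079 12 [11.1 10.1  3.4]
```

View pics/f.png

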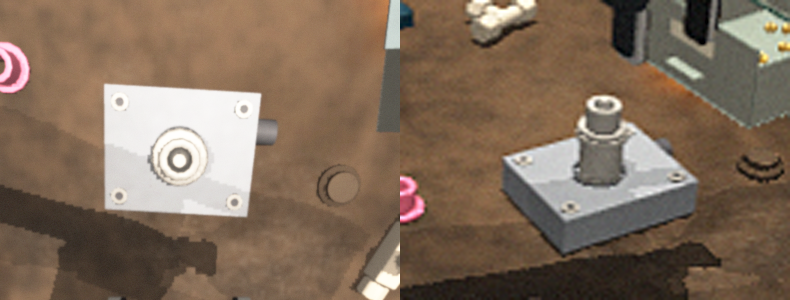

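The picture shows the full stack, concentric at (180,160) from the wrist and upright at (602,140) from the side. The bushing top measures 77.4 mm against the expected 78, and the arm is clear.

```bash
python3 -c "
from h import *
print(ctrl.finish_job())"
```

```text
the job is handed in; nothing more can be done
None
```

The stack is on the spindle and handed in at about 27 s of the 72 s allowed: spacer home over the lugs, washer flat on it, bushing flange down on top, everything released and the bystanders not touched.

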